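# Weigh a sample can on the spring hook scale

### The job

Weigh the tall sample can on the spring scale. First slide the scale's maximum pointer all the way up to the main pointer by its thumb knob; then hang the can by the peak of its bail in the bend of the hook, easing the load on and letting it settle before you let go, so that the hook never travels lower than where it finally rests and the two pointers end together. Leave the can hanging free, upright and still, do not touch the scale itself while it carries load, and leave the flat can, the beaker and the timer where they stand.

Things in the scene. Friction and masses are not known exactly. Their poses are not given: they have to be found in the camera images.
- scale: Bench spring scale, fixed: dark base plate 205x130 mm, its top 18 mm up, from x -165 to +40 mm; grey upright housing 60 deep, 90 wide, 238 mm high plus a 10 mm screw head. Origin on the worktop under the housing's middle; z up; -x is the front with the white graduated plate (x -32 mm), out of which the hook arm comes; the maximum pointer is at the +y side.
- scale_hook (a joint): How far the hook with its main pointer is down (m): 0 unladen at the top stop, 0.070 bottom stop. The spring gives from about 0.3 N of load, then 1 mm for each 0.11 N (and about 0.35 N goes into dragging the maximum pointer). Lightly damped: a load let go suddenly overshoots its resting place by up to half of the way it drops, and bobs for 2 s.
- hook_seat (a point): Where the bail must hang: top of the wire in the bend of the hook, 135 mm in front of the housing's axis, 200 mm above the worktop unladen. The hook is 7 mm round steel wire in the scale's x-z plane; its arm runs out level towards scale -x, its top 16 mm above this point, dips into the bend and turns up to the point. Axes as the scale's.
- hook_point (a point): Top of the upturned point of the hook, 16 mm nearer the robot side (scale -x) and 14.5 mm higher than the seat.
- main_pointer (a point): Lower edge of the thin black main pointer bar that is fixed to the hook and crosses the plate.
- max_pointer (a joint): How far the maximum (drag) pointer stands below its top position (m): 0 all the way up, touching the main pointer of the unladen scale; 0.072 bottom. Held by about 0.6 N of friction, it is pushed down by the main pointer and stays at the lowest place that has reached. It starts low, where the last weighing left it.
- max_mark (a point): Upper edge of the maximum pointer. It touches the main pointer when level with point main_pointer.
- max_knob (a point): Middle of the maximum pointer's thumb knob: an upright aluminium cylinder 12 mm across, 26 mm tall, at scale x -46, y +100 mm, carried on a thin wire arm from the collar on the guide rod. The space on all sides of it is free for 30 mm. It moves straight up and down only.
- tall_can: The closed steel sample can to weigh, 57 mm across, 52 mm tall, 145 mm with its knob, filled: 0.22 to 0.65 kg. A rigid 6 mm wire bail stands over the lid in the can's y-z plane, legs 31 mm either side, rising to a peak in the middle; its window, 42 mm high, opens along the can's x, along which the hook goes in. On the peak a stem carries a round black knob. Origin: centre of the underside, z up.
- bail_peak (a point): Underside of the bail wire at its peak, 97 mm above the can's underside: the point that sits on hook_seat.
- can_knob (a point): Middle of the can's round black knob (18 mm across, 26 mm tall), 132 mm above the can's underside and 35 mm above bail_peak. The knob's lower end is 22 mm above bail_peak, so fingers that pass either side of it in the can's y direction stay clear of the hook.
- flat_can: A wider, lower sample can of the same kind (75 mm across, 30 mm tall, knob and all 123 mm high); to be left where it stands. Origin at the centre of the underside.
- beaker_100: Glass beaker 73 mm across, 90 mm tall; to be left alone. Origin at the centre of the underside.
- timer: Small white bench timer 72x68x19 mm; to be left alone. Origin at the centre of the underside.

How it is judged (in metres and radians):
On the way:
1. the maximum pointer is slid up to the main pointer of the unladen scale (value of joint max_pointer below 0.006 m and value of joint scale_hook below 0.004 m), for 0.2 s.
At the end, for the whole second after the job is handed in: The tall can hangs free and still (under 30 mm/s, within 0.15 rad of upright) with the peak of its bail in the bend of the hook (within 8 mm), the spring carries it, and the maximum pointer stands at most 4 mm below the main pointer (distance between bail_peak and hook_seat below 0.008 m and value of joint scale_hook above 0.01 m and z of max_mark in the frame of main_pointer above -0.004 m and angle between tall_can's own z axis and vertical below 0.15 rad and linear speed of tall_can below 0.03 m/s and velocity of joint scale_hook between -0.01 and 0.01 m/s); the robot touches nothing.
It fails at once if the robot touches the scale while it carries load (value of joint scale_hook above 0.006 m and contact force between any of the fingers, the arm and scale above 0.5 N).
It fails at once if the tall can is tipped (angle between tall_can's own z axis and vertical above 0.6 rad).
It fails at once if the flat can is moved (distance of flat_can from where it was at the start of the episode above 0.02 m).
It fails at once if the beaker is moved (distance of beaker_100 from where it was at the start of the episode above 0.02 m).
It fails at once if the timer is moved (distance of timer from where it was at the start of the episode above 0.02 m).
It also fails if it takes over 70 s, if anything falls off the work surface, if the arm or the gripper's body presses on something with over 40 N, if the wrist force passes 120 N, or if a joint passes its speed limit or range.

### The arm

A 6-joint arm with a two-finger parallel gripper is mounted at the origin on a cart in front of the work surface, level with it; the furniture and walls round the work are solid. World frame = base frame: x ahead of the robot, y to its left, z up, the work surface at z = 0. Lengths are in mm, angles in degrees, forces in N, time in s.
With the tool pointing down it reaches from about 425 to 950 mm from the base axis. Payload 3.5 kg.
Tool frame: the origin (TCP) lies between the finger pads; the fingertips stand 11 mm ahead of it and the grasp point (between the pads) lies 8 mm behind it; z points along the fingers, y is the line along which they close (so a half turn about z gives the same grasp; the last joint's range is limited). The gripper opens to 85 mm and grips with 20 to 120 N. Pads are 22 mm wide; open, the fingers measure 114 mm over their backs; the gripper's body (76 mm by 85 mm) begins 54 mm behind the grasp point. The pads swing forward as they close: fully open they stand 13 mm farther back than shut.
Start: joints at [57.238, 16.404, 90.338, -0, 73.258, -8.594], TCP at [276.31, 615.84, 242.325] pointing down, gripper open.
Joint ranges: [-158.93, 158.93], [-51.34, 127.21], [12.03, 142.37], [-87.48, 267.48], [13.55, 161.25], [-162.69, 162.69]. Speed limits (degrees/s): [159.86, 159.86, 180, 180, 180, 180].

### API

Orientations are given as a 3x3 rotation matrix whose columns are the frame's x, y, z axes.
In Python, from bench import manip gives the robot as it stands. The module is installed in compiled form; this text tells all that it offers. Calls block until the motion is done:
- manip.movep(position, orientation): joint-space move of the TCP to a pose.
- manip.move_straight(position, attitude=None, speed=150): straight line of the TCP; attitude=None keeps the orientation; speed is the mean speed in mm/s.
- manip.set_joints(angles): joint-space move.
- manip.move_gripper(opening, squeeze=None): finger opening in mm; squeeze is the grip in N (None keeps the last); returns when the fingers have stopped.
- manip.pause(seconds).
- manip.ik(position, orientation): joint angles nearest the present ones, or None.
- manip.get_state(): the state.
- manip.camera(name): name is "scene" or "top" or "wrist"; returns a dict with "color" (384x512x3 uint8, red, green, blue), "z_map" (384x512 float32, mm along the optical axis (not along the pixel's ray), 0 where there is no reading), "intrinsics" (3x3 intrinsics, pixels), "R" (3x3) and "t" (3): a world point X has camera coordinates R X + t; the wrist camera has in their place "hand_eye" (4x4, takes a point from camera to tool coordinates, whose origin is the TCP and whose axes are the flange's). Camera axes: x right, y down, z forward; pixel columns grow to the right and rows downward; lengths in mm; the calibration is good to about 2 mm. A picture is of the moment at which its call begins: read the wrist's pose just before it.
A pose or a line that the arm cannot do raises manip.PlanningError and nothing moves.
- manip.sign_off(): hands the job in; it is judged then, once.
Trained networks look in a picture, given as the dict that the camera call returned (one of the last four; its "shot" number tells which), for a name from the list of things; names that differ only in an ending like _2 or _b are one class to them, and where a whole thing is asked for, a point or a joint stands for the part that bears it (a point fixed in the world has none). Each returns a list of dicts, best first, with "score" (0 to 1); they miss things now and then, are a little off and sometimes report something else, mostly with a low value. They report only what shows in the picture. A call takes as long as a camera call.
- manip.recognise(picture, label): "location" ([column, row] in pixels, amid what is visible of it).
- manip.spot_point(picture, label): "location" ([column, row] in pixels: a listed point, or the origin of a listed thing).
The state is a dict: "clock": time; "joints": joint angles; "qvel": joint speeds; "tau": joint torques, N m; "ee_pos": TCP position; "ee_rot": TCP orientation; "contact_force": force on the tool from outside, world axes, zero at the start; "torque": the same for the moment, N m; "grip_width": finger opening in mm; "finger_force": force on a finger pad.
Only numpy, scipy, OpenCV 4.12 (cv2) and the standard library are available. Lean on these libraries where they do the work, as an engineer would, in place of code of your own. Each camera call takes 0.05 s, during which the arm holds its last target. There are 200 camera calls.

## Working session

There is one attempt and no reset: what is moved stays moved. The work goes in short steps, each a Python script; the robot and the scene stay as the last script left them, time stands still between calls to the robot, and variables do not carry over. Pictures are saved under pics/ and viewed, at most 12 in all, crops included, and the job is handed in when it is done.

```bash
mkdir -p pics
cat > h.py <<'E'
import numpy as np, cv2
from bench import manip as m
def world(p,uv,st=None,z=None,win=2):
    """pixel -> world by depth (median nearest), or on plane z"""
    K=np.array(p['intrinsics']);u,v=uv
    ray=np.linalg.inv(K)@[u,v,1]
    if 'R' in p: R=np.array(p['R']);t=np.array(p['t']);A=R.T;b=-R.T@t
    else:
        H=np.array(p['hand_eye']);Rt=np.array(st['ee_rot']);A=Rt@H[:3,:3];b=Rt@H[:3,3]+np.array(st['ee_pos'])
    if z is not None:
        d=A@ray; return b+d*(z-b[2])/d[2]
    i,j=int(round(v)),int(round(u))
    w=p['z_map'][max(0,i-win):i+win+1,max(0,j-win):j+win+1];w=w[w>0]
    if not len(w): return None
    return A@(ray*np.percentile(w,25))+b
def save(p,n,s=1): cv2.imwrite('pics/'+n,cv2.resize(p['color'][...,::-1],None,fx=s,fy=s))
def ray(p,uv,st=None):
    a=world(p,uv,st,z=0);b=world(p,uv,st,z=100);return a,b-a
E
python3 - <<'E'
from h import *
np.set_printoptions(precision=1,suppress=True)
print(m.get_state()['contact_force'],m.get_state()['clock'])
for c in ['scene','top']:
    p=m.camera(c);save(p,c+'.png',1.5)
    print(c,'campos',-np.array(p['R']).T@p['t'])
    for l in ['scale','hook_seat','hook_point','main_pointer','max_mark','max_knob','tall_can','bail_peak','can_knob','flat_can','beaker_100','timer']:
        r=m.spot_point(p,l)
        for q in r[:2]: print(l,round(q['score'],2),np.array(q['location']),world(p,q['location']))
E
```

```text
[ 0.5  0.1 -0. ] 0.0
scene campos [  -98.4 -1072.4   891.2]
scale 0.95 [249.7 186.5] [643.1 190.5  30.8]
hook_seat 0.48 [219.  151.8] [526.8 259.  206.6]
hook_point 0.55 [213.6 150.8] [508.3 274.7 209.4]
main_pointer 0.64 [232.8 145.8] [591.5 251.  223.8]
main_pointer 0.52 [233.  224.7] [442.  -21.   20.5]
max_mark 0.46 [226.5 156.3] [699.5 534.6  28.2]
max_knob 0.61 [230.5 146.7] [580.5 252.1 221.5]
tall_can 0.62 [231.6 195.4] [450.2   0.1 144.5]
tall_can 0.56 [232.9 225. ] [441.3 -21.3  19.5]
bail_peak 0.81 [229.2 204.6] [448.2  19.5  91.6]
can_knob 0.56 [233.  197.2] [453.8  -4.3 137.5]
can_knob 0.55 [212.5 151.1] [616.7 529.3  80.3]
flat_can 0.67 [276.9 255.1] [ 480.7 -275.8   36.2]
flat_can 0.67 [225.5 205.4] [438.1  32.6  83.7]
beaker_100 0.58 [310.9 329.9] [ 389.1 -582.2   33. ]
beaker_100 0.47 [231.3 227.5] [435.1 -18.6   7.7]
timer 0.56 [181.3 193. ] [359.5 331.1   8.2]
top campos [ 301.1  -92.1 1685.8]
scale 0.76 [171.9 163.7] [609.6 204.6 182.1]
hook_seat 0.68 [154.5 187.8] [523.3 255.4 200.8]
hook_point 0.74 [230.  209.9] [459.3   6.2 145.4]
hook_point 0.57 [150.  196.4] [517.2 311.8  24.3]
main_pointer 0.63 [145.8 160.4] [612.5 285.1 215.9]
max_mark 0.71 [382.8 228.3] [ 409.6 -533.5   77.5]
max_mark 0.46 [148.8 166.4] [612.6 299.6 113.8]
max_knob 0.53 [129.7 158.2] [623.7 345.2 194.4]
tall_can 0.69 [232. 216.] [446.4   4.   56.8]
bail_peak 0.53 [229.5 213.5] [447.    7.6 144.4]
can_knob 0.67 [229.7 215. ] [442.4   7.1 139.3]
flat_can 0.86 [299.4 209.8] [ 471.7 -238.2   68.5]
flat_can 0.41 [149.  167.4] [609.4 299.2 111.8]
beaker_100 0.67 [381.4 223.7] [ 426.4 -530.8   70.7]
beaker_100 0.62 [151.1 166. ] [614.3 291.6 113.4]
```

View pics/scene.png

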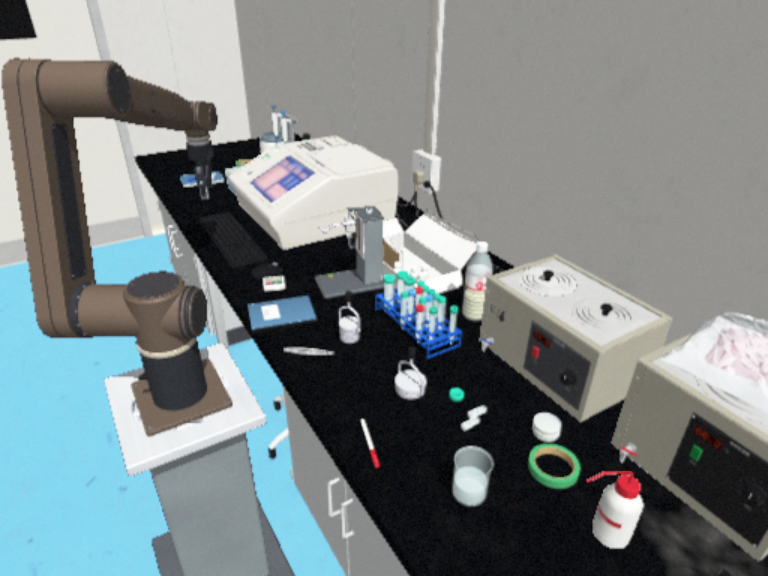

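View pics/top.png

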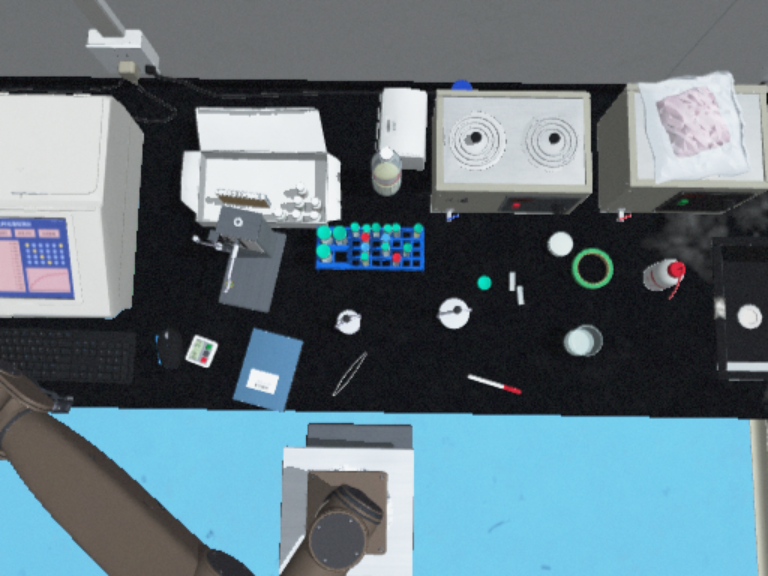

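The top view shows the scale with its housing at about (242,228), the hook end at (230,285) and the knob at about (200,240). The tall can is at (348,320) and the flat can at (454,313). Next I'll take close wrist views.

Run:
```python
from h import *
np.set_printoptions(precision=1,suppress=True)
D=np.array([[0,1,0],[1,0,0],[0,0,-1.]])
print(m.get_state()['ee_rot'])
R0=np.array(m.get_state()['ee_rot'])
for n,pos,ls in [('w1',[540,270,430],['scale','hook_seat','hook_point','main_pointer','max_mark','max_knob']),('w2',[450,5,330],['tall_can','bail_peak','can_knob'])]:
    m.movep(pos,R0); s=m.get_state(); p=m.camera('wrist'); save(p,n+'.png',1.4)
    np.savez(n,z=p['z_map'],K=p['intrinsics'],H=p['hand_eye'],R=s['ee_rot'],t=s['ee_pos'],c=p['color'])
    if n=='w1': print(np.array(p['hand_eye']))
    for l in ls:
        for q in m.spot_point(p,l)[:2]: print(l,round(q['score'],2),np.array(q['location']),world(p,q['location'],s))
print(m.get_state()['clock'])
```

```text
[[-0.9  0.4  0. ]
 [ 0.4  0.9  0. ]
 [-0.   0.  -1. ]]
[[  -0.    -1.    -0.3   69.7]
 [   1.    -0.    -0.    -0.3]
 [  -0.    -0.3    1.  -131.8]
 [   0.     0.     0.     1. ]]
scale 0.72 [265.7 204.2] [616.1 246.9 108.5]
scale 0.71 [275.  31.] [383.  368.1  17.4]
hook_seat 0.94 [247.  150.5] [517.7 264.3 200.9]
hook_seat 0.7 [  2.5 221.4] [ 471.8 -211.3   39.6]
main_pointer 0.67 [302.9 213.4] [689.3 293.   18. ]
max_mark 0.76 [296.2 200.1] [616.5 293.2 146.2]
max_knob 0.6 [338.9 196.1] [617.3 344.6 193.9]
tall_can 0.74 [256.7 154.5] [445.7   3.8  53.1]
bail_peak 0.86 [259.2 168.8] [447.3   6.6 145.3]
can_knob 0.73 [261.9 171.7] [451.2   8.  145.6]
4.7167
```

View pics/w1.png

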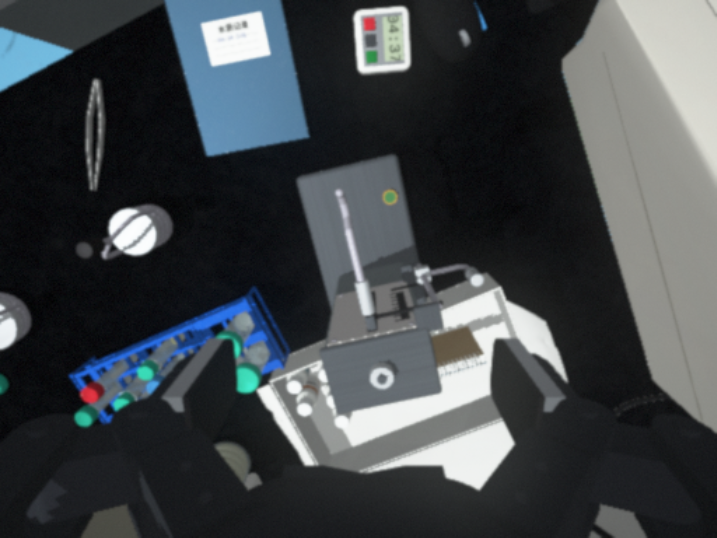

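View pics/w2.png

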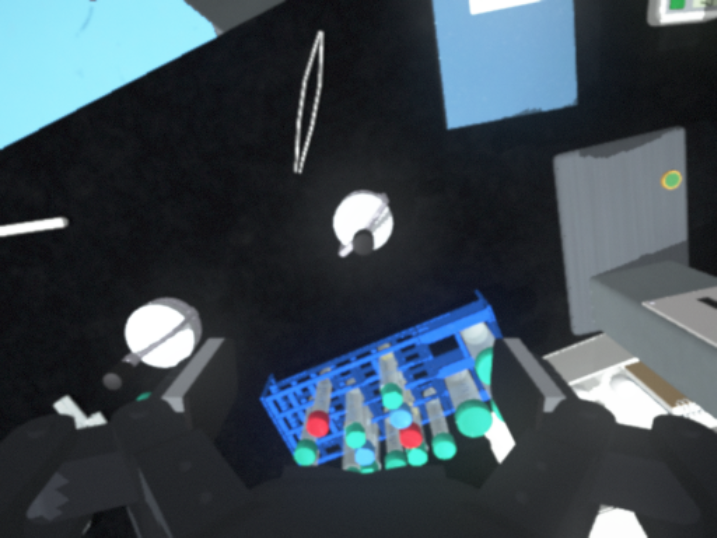

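w1 shows the hook point at (338,192), the housing screw at (382,377), the knob at (477,280) and the collar at (422,272). w2 shows the tall can's knob at (362,242), with its bail ends at about (343,253) and (385,198). Next I'll get the scale yaw and bail yaw from the depth maps.

Run:
```python
from h import *
np.set_printoptions(precision=1,suppress=True)
def cloud(n):
    d=np.load(n+'.npz');v,u=np.mgrid[:384,:512];z=d['z'].astype(float)
    P=np.stack([u,v,np.ones_like(u)],-1)@np.linalg.inv(d['K']).T*z[...,None]
    P=P@d['H'][:3,:3].T+d['H'][:3,3];P=P@d['R'].T+d['t'];P[z==0]=np.nan
    return P,d['c']
P,c=cloud('w1')
print('screw',P[268:272,271:275].reshape(-1,3).mean(0))
X=P.reshape(-1,3);
top=X[(abs(X[:,2]-238)<5)&(np.hypot(X[:,0]-640,X[:,1]-300)<120)][:,:2].astype(np.float32)
print('top',len(top),cv2.minAreaRect(top))
base=X[(abs(X[:,2]-18)<5)&(np.hypot(X[:,0]-560,X[:,1]-270)<130)][:,:2].astype(np.float32)
print('base',len(base),cv2.minAreaRect(base))
# knob/rod region
for (u,v) in [(477,280),(480,275),(470,270),(450,268),(422,272),(410,272),(428,290),(338,192),(341,205),(350,240),(362,295)]:
    i,j=round(v/1.4),round(u/1.4);print((u,v),P[i-1:i+2,j-1:j+2].reshape(-1,3)[np.nanargmax(P[i-1:i+2,j-1:j+2,2])])
P,c=cloud('w2');X=P.reshape(-1,3)
k=X[(np.hypot(X[:,0]-447,X[:,1]-5)<60)]
for a,b in [(140,150),(120,140),(56,105),(48,55)]:
    q=k[(k[:,2]>a)&(k[:,2]<b)];
    if len(q)<3: print(a,b,len(q));continue
    w,V=np.linalg.eigh(np.cov(q[:,:2].T));print(a,b,len(q),q.mean(0),'mid',(q.min(0)+q.max(0))/2,'ang',np.degrees(np.arctan2(V[1,1],V[0,1])),np.sqrt(w))
    if a==56: 
        for lo in (56,65,75,85,95): print(q[(q[:,2]>=lo)&(q[:,2]<lo+10)][::3])
cv2.imwrite('pics/c1.png',np.hstack([cv2.resize(np.load('w1.npz')['c'][165:245,230:360,::-1],None,fx=4,fy=4,interpolation=2)]))
```

```text
screw [647.3 238.6 249.3]
top 3994 ((640.8529663085938, 245.9875030517578), (107.07889556884766, 82.37017822265625), 78.78701782226562)
base 5293 ((559.865234375, 255.48135375976562), (129.4813690185547, 242.32305908203125), 78.9582290649414)
(477, 280) [621.  345.4 196.2]
(480, 275) [619.9 347.7 194. ]
(470, 270) [617.  344.4 185.4]
(450, 268) [620.4 330.9 145.8]
(422, 272) [611.4 303.5 150.5]
(410, 272) [614.5 291.2 113.5]
(428, 290) [611.6 302.3 204.4]
(338, 192) [500.5 265.5 215.9]
(341, 205) [510.  264.2 204.8]
(350, 240) [540.2 259.7 216.6]
(362, 295) [585.8 250.6 218.7]
140 150 217 [452.2   4.5 144.7] mid [452.5   4.5 143.5] ang 159.4567664421176 [4.4 4.5]
120 140 38 [446.4   7.4 132.2] mid [448.6   5.6 132.5] ang 65.19293397098492 [1.8 4.7]
56 105 196 [449.8   9.   89.5] mid [452.1   4.4  79.6] ang 115.92795167290907 [ 1.7 21.9]
[[436.2  31.5  59.3]
 [436.5  31.   66. ]
 [464.  -24.9  57.9]
 [465.2 -20.8  60.4]]
[[436.5  31.   66. ]
 [437.3  34.5  71.7]
 [463.6 -22.6  69.4]]
[[436.6  31.7  78.1]
 [437.   30.1  80.2]
 [438.8  33.5  77.8]
 [437.5  29.6  84.6]
 [439.7  33.   80.
[... 550 characters left out ...]
 [464.4 -13.5  92.7]
 [464.5 -19.3  87.9]
 [465.7 -15.6  89.7]
 [466.  -20.   86.5]
 [467.  -20.5  87.2]]
[[443.1  18.9  95. ]
 [443.9  18.5  97. ]
 [445.5  21.7  95.9]
 [445.1  17.9  95.9]
 [446.6  21.2  95.7]
 [445.5  16.4  97.2]
 [447.1  19.7  96.6]
 [446.5  15.9  97.8]
 [448.4  19.1  95.4]
 [447.2  14.3  97.3]
 [448.9  17.6  96.4]
 [447.6  12.8  98.9]
 [449.3  16.   97.4]
 [448.   11.3  99.9]
 [449.9  14.5  97.4]
 [448.6   9.7 100.2]
 [450.3  13.   99.1]
 [448.9   8.3 101.9]
 [450.8  11.4  99.6]
 [451.3   9.8 100.1]
 [457.4  -8.8  96. ]
 [459.3 -11.1  95.3]
 [460.3 -11.6  95.7]
 [461.5 -12.1  95.4]]
48 55 1011 [448.4   5.1  52. ] mid [452.7   5.7  51.7] ang 59.215742238774396 [12.7 15.5]
```

View pics/c1.png

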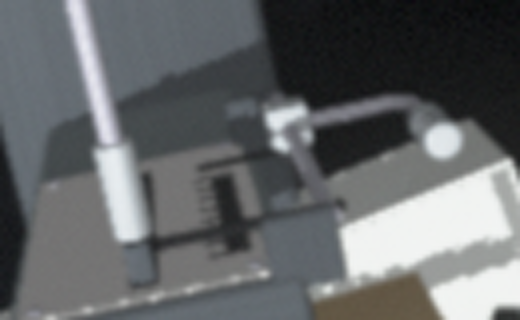

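```bash
cat >> h.py <<'E'
def down(yaw):
    """tool pointing down, tool y along world angle yaw (deg); picks the half turn with J6 nearest 0"""
    a=np.radians(yaw);y=np.array([np.cos(a),np.sin(a),0]);z=np.array([0,0,-1.]);x=np.cross(y,z)
    return np.column_stack([x,y,z])
def best(pos,yaw):
    c=[(abs(q[5]),i) for i in (0,180) for q in [m.ik(pos,down(yaw+i))] if q is not None]
    return down(yaw+min(c)[1])
def force(n=8):
    f=[]
    for _ in range(n): m.pause(.03);f.append(m.get_state()['contact_force'])
    return np.mean(f,0)
YAW=-11.1
ex=np.array([np.cos(np.radians(YAW)),np.sin(np.radians(YAW)),0]);ey=np.array([-ex[1],ex[0],0])
O=np.array([647.3,238.6,0])
def sc(x,y,z): return O+x*ex+y*ey+[0,0,z]
E
python3 - <<'E'
from h import *
np.set_printoptions(precision=2,suppress=True)
k=sc(-46,100,0); k[:2]=(k[:2]+[620.3,346])/2
R=best(k+[0,0,290],YAW)
m.movep(k+[0,0,290],R); m.move_gripper(26,20)
s=m.get_state();p=m.camera('wrist');save(p,'k1.png')
r=m.spot_point(p,'max_knob');print(k,[(q['score'],world(p,q['location'],s,z=183)) for q in r[:2]])
print(s['grip_width'],force(),s['joints'],s['clock'])
E
```

```text
[620.86 345.79   0.  ] [(0.75, array([620.95, 345.79, 183.  ]))]
25.985847587395668 [ 0.25 -0.25  0.23] [20.95 19.19 81.91 -0.   78.91 32.05] 7.0
```

View pics/k1.png

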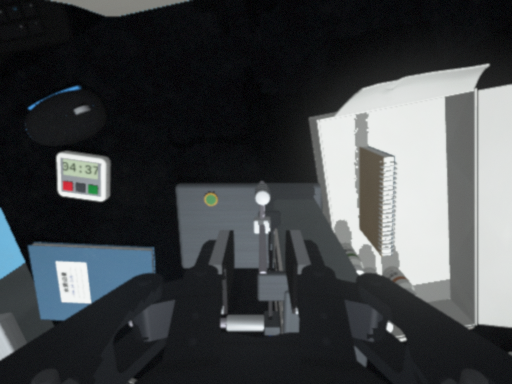

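The picture shows the knob centred between the fingers at (262,198), which matches the network and the geometry. I'll go down, grip it and slide it up.

Run:
```python
from h import *
np.set_printoptions(precision=2,suppress=True)
k=np.array([620.9,345.8,0]);F0=force()
m.move_straight(k+[0,0,200],speed=150)
print(force()-F0); m.move_straight(k+[0,0,180],speed=80); print(force()-F0)
m.move_gripper(8,20); F1=force(); print('grip',m.get_state()['grip_width'],F1-F0)
m.move_straight(k+[0,0,205],speed=60)
z=205
while z<260:
    z+=2.5; m.move_straight(k+[0,0,z],speed=25); f=force(3)-F1
    print(z,f[2],end=' ')
    if f[2]<-3.5: break
m.pause(.3);s=m.get_state();print(s['grip_width'],s['clock'])
p=m.camera('scene')
for l in ['max_knob','main_pointer','max_mark']: print(l,[(q['score'],q['location']) for q in m.spot_point(p,l)[:1]])
i=p['color'][110:210,190:290,::-1];cv2.imwrite('pics/k2.png',cv2.resize(i,None,fx=6,fy=6,interpolation=2))
```

```text
[-0.04 -0.12  0.38]
[ 0.24 -0.32  0.43]
grip 11.01112762853145 [ 5.39 -0.62 -0.15]
207.5 0.9251226793962326 210.0 0.35041718041098247 212.5 0.9373956874819889 215.0 1.2687193347509997 217.5 0.8488018074138692 220.0 0.5026730482014173 222.5 1.101108040796197 225.0 0.7111083923014123 227.5 1.2434879171026103 230.0 1.197279003844189 232.5 0.8240358866426838 235.0 0.7348883371101573 237.5 0.7633011640985519 240.0 0.7371194432048012 242.5 -0.46447546696602704 245.0 -6.024767756759939 10.843879576580404 16.3167
max_knob [(0.68, [231.6, 142.2])]
main_pointer [(0.46, [235.1, 144.8])]
max_mark [(0.58, [235.2, 142.5])]
```

Run:
```python
from h import *
np.set_printoptions(precision=2,suppress=True)
s=m.get_state();t=s['ee_pos'];m.move_straight(np.array(t)+[0,0,-.0-1.5],speed=20) if False else None
m.move_gripper(28); m.move_straight(np.array(t)+[0,0,60],speed=150)
# look at the hook from above, tool orientation as for hanging
pos=sc(-160,0,370);R=best(pos,YAW+90);m.movep(pos,R)
s=m.get_state();p=m.camera('wrist')
cv2.imwrite('pics/k3.png',cv2.resize(p['color'][...,::-1],None,fx=1.5,fy=1.5))
for l,z in [('hook_seat',200),('hook_point',214.5),('max_knob',None),('max_mark',None),('main_pointer',None)]:
    for q in m.spot_point(p,l)[:1]:
        w=world(p,q['location'],s,z=z); print(l,round(q['score'],2),q['location'],w,'scale frame',(w-O)@ex,(w-O)@ey,w[2], 'depth z',world(p,q['location'],s)[2])
print(s['joints'],m.get_state()['clock'])
```

```text
hook_seat 0.62 [259.5, 199.5] [514.34 264.45 200.  ] scale frame -135.45448301102707 -0.23027272243677552 200.0 depth z 201.66372117888454
hook_point 0.57 [257.0, 189.2] [499.15 264.97 214.5 ] scale frame -150.45243524702178 -2.6402768996798085 214.5 depth z 214.12866595554544
max_knob 0.68 [61.6, 171.4] [455.1    8.53 102.43] scale frame -144.3060665792306 -262.76853711214113 102.42899255183488 depth z 102.42899255183488
[ 18.4   -2.24  97.76   0.    84.56 -60.47] 19.0917
```

View pics/k3.png

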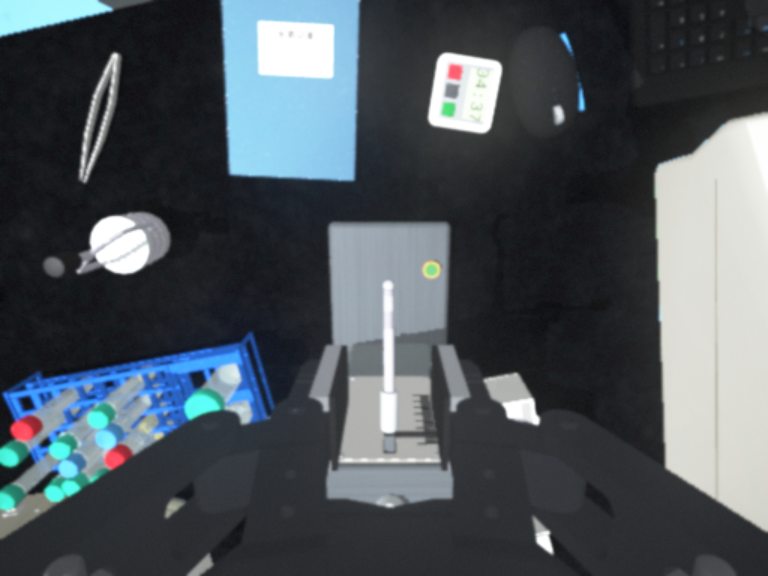

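Now grasp the can. The pictures show a single main-pointer bar at the top with the drag pointer under it, and the hook seat agrees with the geometry to within 1 mm.

Run:
```python
from h import *
np.set_printoptions(precision=2,suppress=True)
Rh=np.array(m.get_state()['ee_rot']); a=-37.0+0
i=0 if Rh[:,1]@down(78.9)[:,1]>0 else 180
c=np.array([451.5,4.2,0]);R=down(115.9+i)
m.movep(c+[0,0,270],R);m.move_gripper(40)
s=m.get_state();p=m.camera('wrist')
for q in m.spot_point(p,'can_knob')[:1]:
    w=world(p,q['location'],s,z=132);print(q['score'],q['location'],w)
    if q['score']>.4 and np.linalg.norm(w[:2]-c[:2])<8: c[:2]=(c[:2]+w[:2])/2
F0=force(15)
print(c,m.get_state()['joints'],m.ik([514.6,264.5,250],down(78.9+i)))
m.move_straight(c+[0,0,165],speed=180);print(force()-F0)
m.move_straight(c+[0,0,126],speed=80);print(force()-F0)
m.move_gripper(12,40);F1=force();s=m.get_state();print('grip',s['grip_width'],F1-F0,s['finger_force'])
m.move_straight(c+[0,0,186],speed=60);m.pause(.5);F2=force(20);print('W',F2-F0,F2-F1,m.get_state()['torque'])
m.move_straight(c+[0,0,290],speed=150)
p=m.camera('scene');cv2.imwrite('pics/g.png',cv2.resize(p['color'][120:240,170:290,::-1],None,fx=5,fy=5,interpolation=2))
s=m.get_state();p=m.camera('wrist')
for q in m.spot_point(p,'bail_peak')[:1]: print('bail tool z',s['ee_pos'],world(p,q['location'],s))
np.save('F0',F0);print(m.get_state()['clock'])
```

```text
0.84 [259.4, 185.7] [453.6    5.43 132.  ]
[452.55   4.81   0.  ] [ -12.38  -14.33  118.61   -0.     75.71 -128.28] [ 17.16   3.97 103.75  -0.    72.27 -61.74]
[ 0.32 -0.16  0.56]
[-0.02 -0.3   0.49]
grip 16.805883886122356 [ 0.18 -1.21  1.98] 39.0744514670223
W [ 0.16 -0.11 -4.51] [-0.02  1.09 -6.49] [-0.05  0.03  0.01]
bail tool z [451.71   4.98 288.23] [440.11  -1.12 214.23]
26.875
```

View pics/g.png

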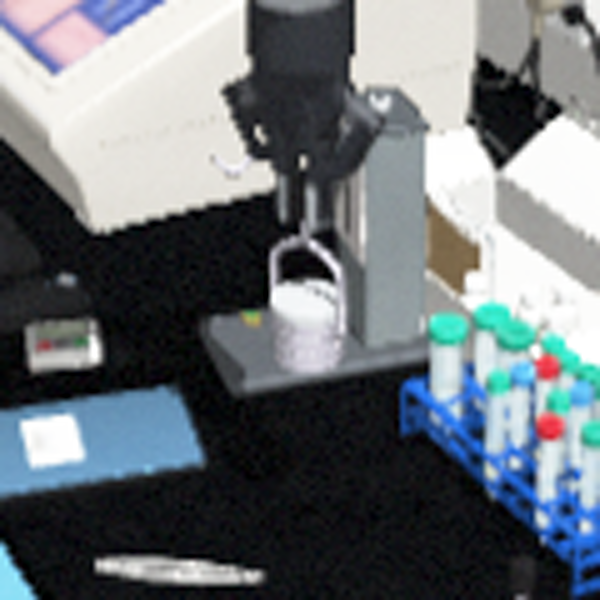

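Run:
```python
from h import *
np.set_printoptions(precision=2,suppress=True)
F0=np.load('F0.npy');s=m.get_state()
i=0 if np.array(s['ee_rot'])[:,1]@down(115.9)[:,1]>0 else 180
S=np.array([514.6,264.5,0]);R=down(78.9+i)
m.movep(S-75*ex+[0,0,300],R)
m.move_straight(S-75*ex+[0,0,254],speed=100)
m.pause(.4);s=m.get_state();print(s['ee_pos'],force()-F0)
p=m.camera('wrist')
for l in ['hook_point','hook_seat','bail_peak']: print(l,[(q['score'],q['location'],world(p,q['location'],s)) for q in m.spot_point(p,l)[:1]])
save(p,'a.png',1.3)
p=m.camera('scene');cv2.imwrite('pics/b.png',cv2.resize(p['color'][110:210,180:280,::-1],None,fx=5,fy=5,interpolation=2))
a=cv2.imread('pics/a.png')[:498];b=cv2.imread('pics/b.png');
cv2.imwrite('pics/ab.png',cv2.resize(np.hstack([cv2.resize(a,(665,500)),b]),None,fx=.68,fy=.68))
print(s['clock'])
```

```text
[441.13 279.05 254.44] [ 0.01 -0.16 -4.12]
hook_point [(0.63, [257.4, 311.5], array([500.53, 265.78, 214.98]))]
hook_seat [(0.59, [258.3, 317.4], array([515.46, 263.39, 201.63]))]
bail_peak [(0.72, [262.4, 232.4], array([437.65, 281.1 , 234.88]))]
29.0083
```

View pics/ab.png

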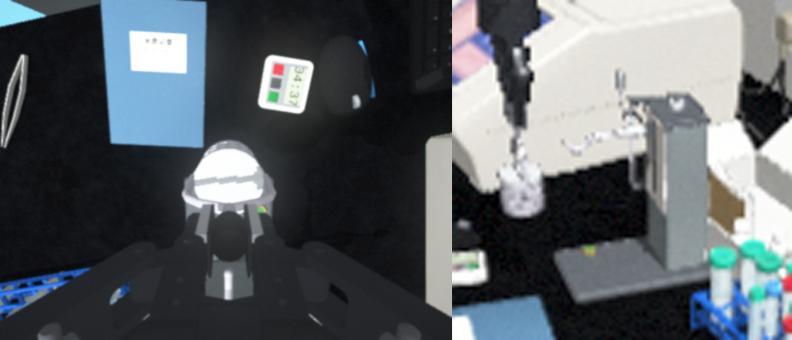

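The can is level in front of the hook, with its window facing the hook. I'll slide it in and lower it while watching the force.

```bash
cat > lower.py <<'E'
from h import *
np.set_printoptions(precision=2,suppress=True)
F0=np.load('F0.npy')
S=np.array([514.6,264.5,0])
m.move_straight(S-12*ex+[0,0,254],speed=60);print(force(4)-F0)
m.move_straight(S+[0,0,254],speed=40);A=force(12)-F0;print('air',A)
m.move_straight(S+[0,0,235],speed=40);print(force(6)-F0)
z=235;done=False
while z>170:
    z-=2;m.move_straight(S+[0,0,z],speed=20);f=force(5)-F0
    print(z,f)
    if np.hypot(f[0]-A[0],f[1]-A[1])>4: print('SIDE');break
    if f[2]-A[2]>1.6 and z>224: print('EARLY');break
    if f[2]>-.1: done=True;break
m.pause(.4);print(done,force(20)-F0,m.get_state()['ee_pos'],m.get_state()['clock'])
s=m.get_state();p=m.camera('wrist')
for l in ['hook_seat','bail_peak']: print(l,[(q['score'],q['location'],world(p,q['location'],s)) for q in m.spot_point(p,l)[:1]])
p=m.camera('scene');cv2.imwrite('pics/l.png',cv2.resize(p['color'][110:210,180:280,::-1],None,fx=6,fy=6,interpolation=2))
E
python3 lower.py
```

```text
[-0.24  0.14 -4.89]
air [-0.1  -0.11 -4.49]
[-0.08 -0.2  -4.41]
233 [-0.29  0.14 -4.29]
231 [ 0.56 -0.18 -4.11]
229 [ 0.43 -0.12 -4.25]
227 [ 1.08 -0.35 -3.68]
225 [ 0.72 -0.62 -3.36]
223 [ 0.79 -0.11 -3.16]
221 [ 0.63 -0.09 -2.68]
219 [ 0.49 -0.38 -2.93]
217 [ 0.61 -0.18 -2.62]
215 [ 0.76 -0.35 -2.62]
213 [ 0.8  -0.42 -2.22]
211 [ 0.87 -0.05 -2.12]
209 [ 0.54  0.03 -1.35]
207 [ 1.   -0.38 -1.59]
205 [ 1.   -0.31 -1.48]
203 [ 0.79 -0.18 -1.61]
201 [ 0.45 -0.21 -0.66]
199 [ 0.62 -0.18 -0.78]
197 [ 1.03 -0.28 -0.72]
195 [ 0.47 -0.02 -0.01]
True [ 1.    0.16 -0.11] [514.62 264.5  195.01] 41.9333
hook_seat [(0.92, [258.5, 235.6], array([505.51, 265.57, 191.5 ]))]
bail_peak [(0.82, [263.1, 233.3], array([511.45, 266.85, 176.08]))]
```

View pics/l.png

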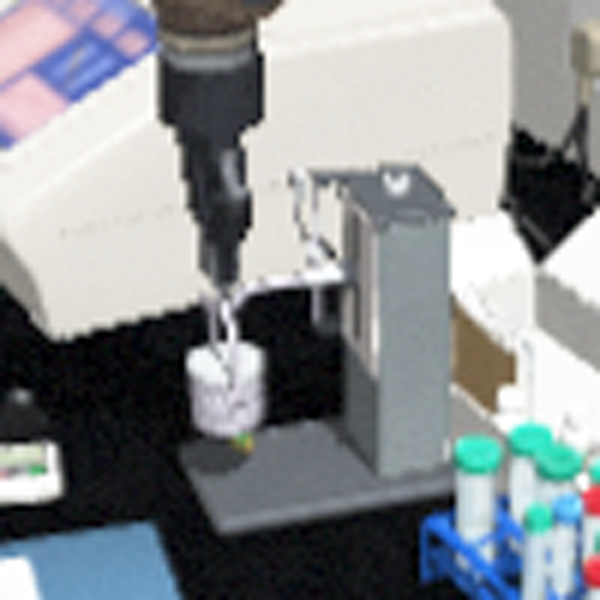

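The can hangs on the hook, still gripped, and the main pointer has come down about 30 mm. A small side force suggests the bail sits slightly on the point's flank, so I'll centre it, finish lowering, then let go.

Run:
```python
from h import *
np.set_printoptions(precision=2,suppress=True)
F0=np.load('F0.npy');S=np.array([514.6,264.5,0])
for dx,z in [(1,194.5),(2,194)]:
    m.move_straight(S+dx*ex+[0,0,z],speed=15);f=force(10)-F0;print(dx,f)
    if f[0]<.3: break
m.pause(.8);print(force(15)-F0)
m.move_gripper(20);m.move_gripper(40);F=force(10)-F0;print('open',F)
m.pause(.5)
t=np.array(m.get_state()['ee_pos']);m.move_straight(t+[0,0,25],speed=40);m.move_straight(t+[0,0,130],speed=150)
m.pause(1.0);s=m.get_state();p=m.camera('wrist')
for l in ['hook_seat','bail_peak','can_knob']: print(l,[(q['score'],q['location'],world(p,q['location'],s)) for q in m.spot_point(p,l)[:1]])
p2=m.camera('scene');cv2.imwrite('pics/e.png',np.hstack([cv2.resize(x,(400,400),interpolation=2) for x in (p2['color'][110:210,180:280,::-1],p['color'][120:320,160:360,::-1])]))
print(force(4)-F0,m.get_state()['clock'])
```

```text
1 [-0.68 -0.   -0.12]
[-1.22 -1.05 -0.12]
open [-0.14 -0.19 -0.12]
hook_seat [(0.82, [258.4, 178.2], array([506.16, 265.08, 204.2 ]))]
bail_peak []
can_knob [(0.86, [261.1, 188.6], array([513.35, 265.95, 212.26]))]
[-0.12 -0.24  0.29] 48.4083
```

View pics/e.png

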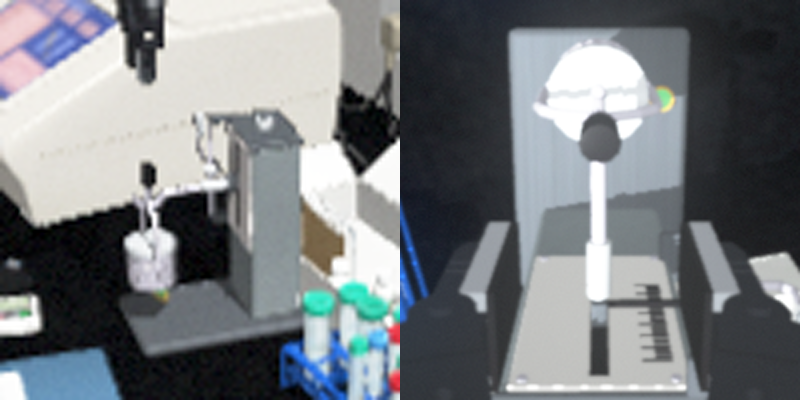

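The can hangs upright and free. Its knob top is at z≈212, so the hook is about 36 mm down, and the plate shows a single pointer bar, so the pointers are together.

```bash
python3 -c "
from bench import manip as m
m.pause(1.0);print(m.sign_off())"
```

```text
the job is handed in; nothing more can be done
None
```

I handed the job in at about 50 s; no verdict was reported. The maximum pointer was slid up to its stop, and the tall can hangs free and upright on the hook about 36 mm down; the two pointers look together in the last picture.

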